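Hitch the fledgling perch onto its base pin

TASK

Take the bird perch from its wooden rack, lower the steel hook under it into the slot of the metal base with the hook's mouth towards the base's raised end and short of the cross pin inside, until its flange rests on the base, and push it along the slot, without forcing it, until the pin is past the hook's sprung latch and the latch has flipped shut behind it. Leave the perch standing on the base, hitched, and leave the rest of the bench as it was.

Things in the scene. Friction and masses are not known exactly. Their poses are not given: they have to be found in the camera images.
- perch: Loose bird perch with a hook, 0.15 to 0.3 kg. Origin: centre of the underside of its steel flange (44 mm in x, 40 in y, 5 thick; a 14 mm wide tab juts 9 mm from its side opposite the mouth), which rests on rack or base; z up, x towards the hook's mouth, y along the wooden bar. A 16 mm round bar, z = 44 mm, runs out from the wooden middle block to y = +-67 mm.
- perch_grip (a point): Centre of the perch's wooden middle block, 41 mm above the flange's underside; axes as the perch. The block is 26 mm in x, 36 in y, 32 high, and is there to be gripped; a grip across x is firm against the push.
- hook_mouth (a point): Middle of the hook's open mouth, at perch x = 20, z = -14 mm; axes as the perch. The steel hook under the flange is a C, 12 mm thick in y, perch x from -20 to +20 mm, down to z = -28 mm, open to +x; top of its lower jaw at z = -20.5 mm, back of the throat at x = -11 mm.
- perch_latch (a joint): Sprung latch across the hook's mouth, hinged under the upper jaw. 0 rad = shut; a pin entering the mouth folds it inward and up (to 1.1) against a push of 3 to 8 N; it never swings outward. It springs back to 0 once the pin is past it, 2 to 3 mm before the pin meets the back of the throat, where the push rises stiffly. Hitched, the pin has about 10 mm of play along x.
- perch_base: Fixed metal base, 150 x 60 mm, top at z = 45 mm. Origin: centre of its underside; x along the slot to the raised end (a block across it, x 63 to 75 mm, 60 high; the other end is level). Slot open upward: 16 mm wide, x -63 to +63 mm, 32 deep. Across it a fixed 8 mm pin along y, its axis 14 mm below the top, at an x from 0 to +30 mm that differs each time and is not reported.
- slot_start (a point): Point in the plane of the base's top, on the slot's middle line, at base x = -30 mm; axes as the base. A perch lowered with its origin over this point, its x along the base's x, always comes down clear of the pin, mouth towards it.
- perch_rack: Fixed wooden rack, foot 84 x 74 mm; two rails along its x (60 mm long, 12 thick, 20 apart, top at z = 45 mm) carry the perch's flange with the hook hanging between. Origin: centre of its underside. Lift the perch 35 mm or more to clear it. A tall incubator stands close behind rack and base; its corner between the two juts out to about 0.6 m ahead of the robot: carry the perch across nearer to the robot.
- glass_jar: Bystander: small open glass jar, 62 mm across, 60 high; origin centre of underside.
- food_cup: Bystander: small cup with yellow mash, 42 mm across, 38 high; origin centre of underside.
- steel_bowl: Bystander: low pale blue-grey pet bowl, 129 mm across, 39 high; origin centre of underside.
- pint_basket_b: Bystander: teal fruit basket with tissue, 118 x 121 mm, 86 high; origin centre of underside.
- thermo_meter: Bystander: pocket humidity and heat meter, 78 x 52 x 17 mm; origin centre of underside.

How it is judged:
By the outcome, as a careful person would: the job done as asked, in the order asked, and still so for the second after the job is handed in, with the robot touching nothing.
It also fails if it takes over 51 s, if anything falls off the work surface, if the arm or the gripper's body presses on something with over 40 N, if the wrist force passes 120 N, or if a joint passes its speed limit or range.

ROBOT

A 6-joint arm with a two-finger parallel gripper is mounted at the origin on a cart in front of the work surface, level with it; the furniture and walls round the work are solid. World frame = base frame: x ahead of the robot, y to its left, z up, the work surface at z = 0. Lengths are in m, angles in rad, forces in N, time in s.
With the tool pointing down it reaches from about 0.35 to 0.975 m from the base axis. Payload 4.9 kg.
Tool frame: the origin (TCP) lies midway between the tips of the shut fingers; the grasp point (between the pads) lies 19 mm behind it; z points along the fingers, y is the line along which they close (so a half turn about z gives the same grasp; the last joint's range is limited). The gripper opens to 85 mm and grips with 20 to 120 N. Pads are 22 mm wide; open, the fingers measure 114 mm over their backs; the gripper's body (76 mm by 85 mm) begins 54 mm behind the grasp point. The pads swing forward as they close: fully open they stand 13 mm farther back than shut.
Start: joints at [1.035, 0.053, 1.613, -0, 1.476, -0.119], TCP at [0.253, 0.571, 0.231] pointing down, gripper open.
Joint ranges: [-3.01, 3.01], [-1.01, 2.22], [0.06, 2.58], [-1.02, 4.17], [0.09, 2.62], [-3.14, 3.14]. Speed limits (rad/s): [2.57, 2.57, 3.14, 3.14, 3.14, 3.14].

INTERFACE

Orientations are given as a unit quaternion [w, x, y, z].
In Python, from plant import state, grab_frame, camera_info, job_done, spot_in, masks_of, pinpoint gives the robot as it stands.
- The arm moves only by the shell command python3 -m handwheel 'ROWS' [OPENING]. ROWS is JSON, a list that holds one entry, the list of rows, each a list of 6 numbers: the shift along the world's x, y, z in m, then the turn, a rotation vector about the world's x, y, z in degrees. In form: [[[tx, ty, tz, ax, ay, az], ...]]. A call has 1 to 20 rows; each row shifts and turns the commanded pose from where the row before left it; what a row does not reach is not made up. A row lasts 1/12 s, in which the tool goes at most 41.7 mm and 7.16 degrees, less where a joint would pass 70% of its speed; a pose out of reach is approached as far as the arm can. A call is refused whole if a number of a shift passes 0.0417 or a number of a turn 7.16, either way. A call with a gripper value outside its range is refused whole. OPENING is the opening, from 0 (shut) to 1 (fully open), set as the call begins (- or left out, the last holds). The fingers move at their own pace and stop on an object; the grip force is fixed at half the most. Time passes only in rows, so rows that do not move let the fingers close. It gives the time, the measured TCP pose, the force, the opening and the grip force at its end, in the units of the state.
- state(): the state, without advancing time (a new reading comes with each control period).
- grab_frame(name): name is "scene" or "top" or "wrist"; returns (picture, depth): 384x512x3 uint8, blue, green, red; 384x512 float32, m along the optical axis (not along the pixel's ray), 0 where there is no reading.
- camera_info(name): a dict with "fx", "fy", "cx", "cy" (pixels), "T" (4x4, takes a point from camera to world coordinates). Camera axes: x right, y up, looking along -z (the intrinsics and any distortion apply to the point x, -y, -z); pixel columns grow to the right and rows downward; lengths in m; the calibration is good to about 2 mm. A picture is of the moment at which its call begins: read the wrist's pose just before it. camera_info takes no time and is no camera call; for the wrist camera it gives the pose at the moment of the call.
- job_done(): hands the job in; it is judged then, once.
Trained networks look in the newest picture that a camera, given by its name, has taken for a name from the list of things; names that differ only in an ending like _2 or _b are one class to them, and where a whole thing is asked for, a point or a joint stands for the part that bears it (a point fixed in the world has none). Each returns a list of dicts, best first, with "conf" (0 to 1); they miss things now and then, are a little off and sometimes report something else, mostly with a low value. They report only what shows in the picture. A call takes as long as a camera call.
- spot_in(camera, thing): "box" ([left, top, width, height] in pixels, round what is visible of it).
- masks_of(camera, thing): "region" (384x512 bool, what is visible of it) and "box" ([left, top, width, height] in pixels, round what is visible of it).
- pinpoint(camera, thing): "position" ([column, row] in pixels: a listed point, or the origin of a listed thing).
The state is a dict: "time": time; "joint_pos": joint angles; "joint_vel": joint speeds; "joint_efforts": joint torques, N m; "tool_pos": TCP position; "tool_rot": TCP orientation; "contact_force": force on the tool from outside, world axes, zero at the start; "ft_torque": the same for the moment, N m; "gripper_width": opening from 0.0 (shut) to 1.0 (fully open); "grasp_force": force on a finger pad.
Only numpy, scipy, OpenCV 4.12 (cv2) and the standard library are available. Lean on these libraries where they do the work, as an engineer would, in place of code of your own. Each camera call takes 0.05 s, during which the arm holds its last target. There are 200 camera calls.

## Working session

There is one attempt and no reset: what is moved stays moved. The work goes in short steps, Python scripts to look and compute and a shell command to move; the robot and the scene stay as the last step left them, time stands still between calls to the robot, and variables do not carry over. Pictures are saved under pics/ and viewed, at most 10 in all, crops included, and the job is handed in when it is done.

```bash
mkdir -p pics; cat > h.py <<'E'
import numpy as np, cv2
from plant import *
def w(cam,px,depth=None,z=None,ci=None):
    ci=ci or camera_info(cam);T=np.array(ci["T"])
    d=np.array([(px[0]-ci["cx"])/ci["fx"],-(px[1]-ci["cy"])/ci["fy"],-1.])
    if depth is not None: return T[:3,:3]@(d*depth)+T[:3,3]
    r=T[:3,:3]@d; return T[:3,3]+r*(z-T[2,3])/r[2]
def cloud(cam,dep,m=None,ci=None):
    ci=ci or camera_info(cam);T=np.array(ci["T"])
    ok=dep>0
    if m is not None: ok&=m
    v,u=np.nonzero(ok);d=dep[v,u]
    P=np.c_[(u-ci["cx"])/ci["fx"]*d,-(v-ci["cy"])/ci["fy"]*d,-d]
    return P@T[:3,:3].T+T[:3,3]
E
python3 - <<'E'
from h import *
for c in("top","scene"):
    im,d=grab_frame(c);cv2.imwrite(f"pics/{c}0.png",im);np.save(c+"d.npy",d)
    ci=camera_info(c);print(c,{k:(np.round(v,3).tolist() if k=="T" else v) for k,v in ci.items()})
    for t in("perch","perch_base","perch_rack"):
        for r in masks_of(c,t)[:2]:
            P=cloud(c,d,r["region"]);print(t,round(r["conf"],2),r["box"],P.min(0).round(3),P.max(0).round(3))
            m=r["region"]
    for t in("perch","perch_grip","hook_mouth","slot_start","perch_base","perch_rack"):
        for r in pinpoint(c,t)[:1]:
            z={"perch":.045,"perch_grip":.086,"hook_mouth":.031,"slot_start":.045}.get(t,0)
            print(t,round(r["conf"],2),r["position"],w(c,r["position"],z=z).round(4))
print(state())
E
```

```text
top {'fx': 422.42719335837637, 'fy': 422.42719335837637, 'cx': 251.76541742451982, 'cy': 194.84706916307448, 'T': [[-0.005, 0.994, -0.11, 0.408], [-1.0, -0.005, -0.004, 0.118], [-0.005, 0.11, 0.994, 1.383], [0.0, 0.0, 0.0, 1.0]]}
perch_base 0.61 [176.8, 185.0, 49.8, 38.9] [ 0.464  0.214 -0.006] [0.602 0.373 0.065]
perch_rack 0.71 [290.5, 190.2, 29.4, 28.0] [ 0.484 -0.097 -0.003] [ 0.583 -0.004  0.049]
perch 0.69 [307.1, 201.6] [ 0.5339 -0.0521  0.045 ]
perch_grip 0.58 [309.6, 198.0] [ 0.5412 -0.0548  0.086 ]
hook_mouth 0.85 [307.9, 196.5] [ 0.5517 -0.0568  0.031 ]
slot_start 0.74 [205.6, 208.5] [0.5137 0.2705 0.045 ]
perch_base 0.73 [203.7, 207.5] [0.5205 0.2819 0.    ]
perch_rack 0.66 [305.8, 205.3] [ 0.526  -0.0533  0.    ]
scene {'fx': 411.23992227515714, 'fy': 411.23992227515714, 'cx': 248.50950191245497, 'cy': 195.8708453035786, 'T': [[0.04, 0.84, -0.541, -0.323], [-0.999, 0.031, -0.026, 0.11], [-0.005, 0.542, 0.84, 1.453], [0.0, 0.0, 0.0, 1.0]]}
perch 0.75 [287.0, 196.9, 31.4, 21.2] [ 0.504 -0.114 -0.007] [0.608 0.012 0.111]
perch_base 0.93 [194.2, 189.6, 39.9, 36.0] [ 0.459  0
[... 488 characters left out ...]
1.03496354e+00,  5.26967660e-02,  1.61288563e+00, -1.17012663e-05,
        1.47600061e+00, -1.19018780e-01]), 'joint_vel': array([ 9.69413634e-04, -1.43978605e-04,  1.81679117e-06, -6.45828912e-04,
        1.88885217e-03, -1.01255115e-03]), 'joint_efforts': array([-7.95531778e-04, -3.93696678e+01, -3.70472968e+01, -1.56949186e-04,
        4.69247589e-04,  5.12632198e-06]), 'tool_pos': array([0.2530374 , 0.57147235, 0.23131417]), 'tool_rot': array([7.06607449e-06, 2.06901092e-01, 9.78361865e-01, 2.69369379e-06]), 'contact_force': array([-0.09329968,  0.09756654, -0.22522096]), 'ft_torque': array([-0.05495387,  0.03168453,  0.00452519]), 'grasp_force': 0.0, 'gripper_width': 1.0063308526713104}
```

```bash
python3 - <<'E'
import cv2,numpy as np
a=cv2.imread("pics/top0.png")[120:270,140:360]
cv2.imwrite("pics/v1.png",cv2.resize(a,None,fx=3.6,fy=3.6,interpolation=cv2.INTER_CUBIC))
E
```

```text
(no output)
```

View pics/v1.png

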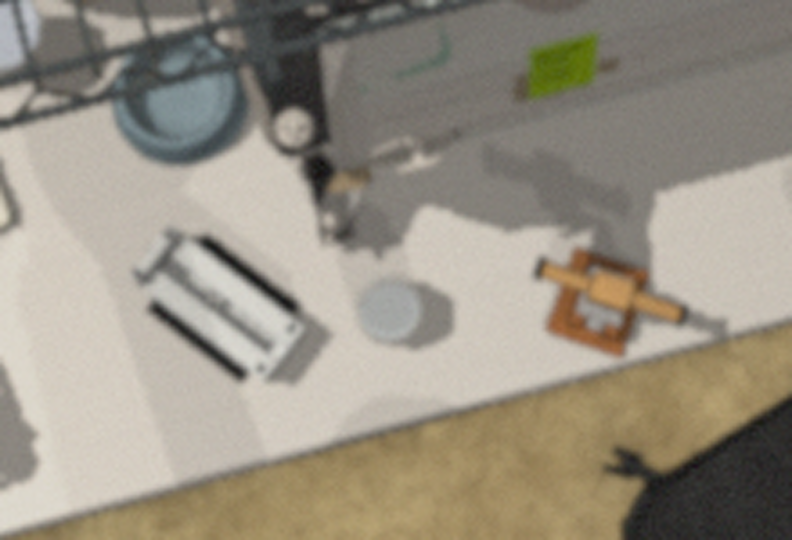

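View pics/scene0.png

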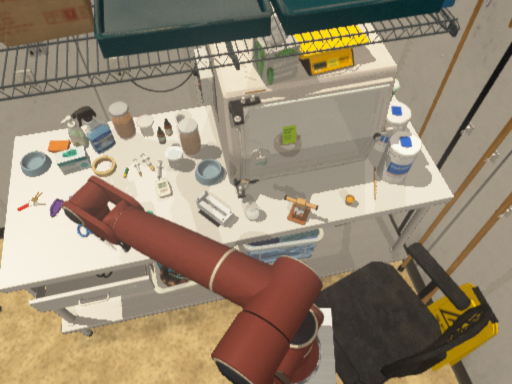

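The top view shows the base at crop (225,310), with its raised end at upper left (150,255). That puts the base's yaw near 51°. The perch is at crop (612,290), and its bar runs from (540,268) to (683,313). The scene view agrees with this. I can't yet tell which way the hook's mouth points, so I'll move over the perch and look closer.

```bash
python3 -m handwheel '[[[0.0145,-0.0368,0.002,0,0,-4.9],[0.0145,-0.0368,0.002,0,0,-4.9],[0.0145,-0.0368,0.002,0,0,-4.9],[0.0145,-0.0368,0.002,0,0,-4.9],[0.0145,-0.0368,0.002,0,0,-4.9],[0.0145,-0.0368,0.002,0,0,-4.9],[0.0145,-0.0368,0.002,0,0,-4.9],[0.0145,-0.0368,0.002,0,0,-4.9],[0.0145,-0.0368,0.002,0,0,-4.9],[0.0145,-0.0368,0.002,0,0,-4.9],[0.0145,-0.0368,0.002,0,0,-4.9],[0.0145,-0.0368,0.002,0,0,-4.9],[0.0145,-0.0368,0.002,0,0,-4.9],[0.0145,-0.0368,0.002,0,0,-4.9],[0.0145,-0.0368,0.002,0,0,-4.9],[0.0145,-0.0368,0.002,0,0,-4.9],[0.0145,-0.0368,0.002,0,0,-4.9],[0,0,0,0,0,0],[0,0,0,0,0,0]]]' 1
cat > look.py <<'E'
from h import *
import sys
n=sys.argv[1]
ci=camera_info("wrist");im,d=grab_frame("wrist");cv2.imwrite(f"pics/{n}.png",cv2.resize(im,None,fx=1.5,fy=1.5))
np.savez(n,d=d,im=im,T=ci["T"],k=[ci["fx"],ci["cx"],ci["cy"]])
T=np.array(ci["T"]);print(T.round(3).tolist(),ci["fx"])
for t,z in zip(sys.argv[2::2],sys.argv[3::2]):
    for r in pinpoint("wrist",t)[:1]: print(t,round(r["conf"],2),r["position"],w("wrist",r["position"],z=float(z),ci=ci).round(4))
print(state()["tool_pos"],state()["tool_rot"])
E
python3 look.py w1 perch .045 perch_grip .086 hook_mouth .031 perch_rack 0
```

```text
time: 2.58
tool_pos: [0.4998, -0.0559, 0.2653]
tool_rot: [-0.0, 0.806, 0.592, -0.0]
contact_force: [-0.7, -0.2, -0.1]
gripper_width: 0.996
grasp_force: 0.0
[[0.955, 0.287, 0.08, 0.519], [-0.298, 0.921, 0.252, 0.007], [-0.001, -0.264, 0.964, 0.407], [0.0, 0.0, 0.0, 1.0]] 308.32665845221186
perch 0.61 [283.3, 155.4] [ 0.5344 -0.0552  0.045 ]
perch_grip 0.75 [285.9, 159.4] [ 0.5342 -0.053   0.086 ]
hook_mouth 0.62 [297.4, 149.3] [ 0.5535 -0.0556  0.031 ]
perch_rack 0.83 [275.4, 151.5] [ 0.5278 -0.0549  0.    ]
[ 0.49922514 -0.05293371  0.26526914] [-5.00636969e-05  8.04169378e-01  5.94400206e-01  6.07189751e-05]
```

View pics/w1.png

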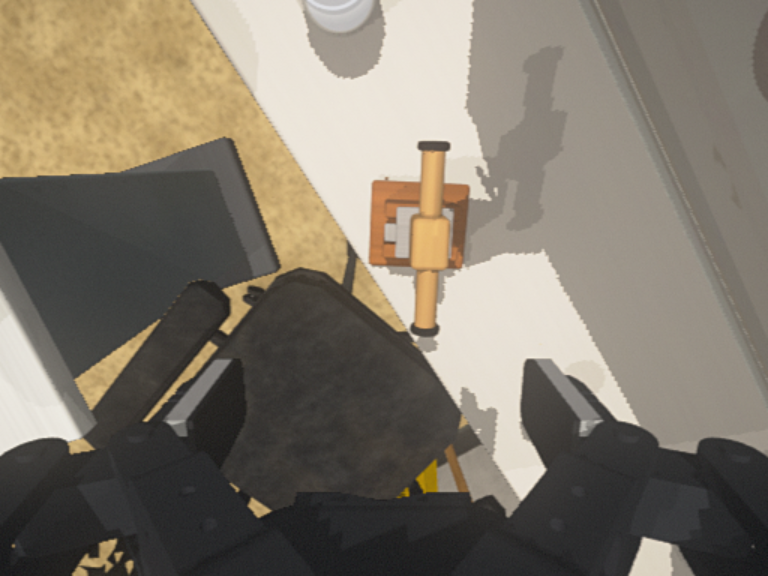

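The wrist view shows the flange's tab at (390,232), on the robot's side, so the mouth points away from the robot and the perch's yaw is about -17°. Next I'll measure the block and bar from the depth image.

```bash
cat > meas.py <<'E'
from h import *
import sys
a=np.load(sys.argv[1]);T=a["T"];f,cx,cy=a["k"]
ci=dict(fx=f,fy=f,cx=cx,cy=cy,T=T)
P=cloud("",a["d"],ci=ci)
zlo=float(sys.argv[2]);c=np.array(eval(sys.argv[3]))
s=P[(np.linalg.norm(P[:,:2]-c,axis=1)<.1)&(P[:,2]>zlo)&(P[:,2]<zlo+float(sys.argv[4]))]
r=cv2.minAreaRect((s[:,:2]*1000).astype(np.float32))
_,_,vt=np.linalg.svd(s[:,:2]-s[:,:2].mean(0));v=vt[0]
print(len(s),"rect",r,"axis deg",np.degrees(np.arctan2(v[1],v[0])),"mean",s.mean(0),"zmed",np.median(s[:,2]))
E
python3 meas.py w1.npz .075 '[.535,-.055]' .06; python3 meas.py w1.npz .097 '[.535,-.055]' .03
python3 - <<'E'
from plant import *; import numpy as np
q=state()["tool_rot"];x,y=q[1],q[2];print("tooly",np.degrees(np.arctan2(y*y-x*x,2*x*y)))
E
```

```text
2464 rect ((533.906494140625, -54.40098571777344), (133.61831665039062, 26.152488708496094), 71.25847625732422) axis deg -108.69317323091644 mean [ 0.53424375 -0.05104793  0.09596637] zmed 0.09550989307666505
949 rect ((533.7810668945312, -54.299720764160156), (132.84373474121094, 25.852928161621094), 71.27528381347656) axis deg -108.56293925822115 mean [ 0.53423284 -0.05242187  0.09994097] zmed 0.10018525230172198
tooly -17.0602278663498
```

```bash
python3 -m handwheel '[[[0.0086,0,-0.025,0,0,-0.38],[0.0086,0,-0.025,0,0,-0.38],[0.0086,0,-0.025,0,0,-0.38],[0.0086,0,-0.025,0,0,-0.38],[0,0,0,0,0,0],[0,0,0,0,0,0],[0,0,0,0,0,0],[0,0,0,0,0,0]]]'
python3 look.py w2 perch_grip .086; python3 meas.py w2.npz .075 '[.535,-.055]' .06; python3 meas.py w2.npz .098 '[.535,-.055]' .03
```

```text
time: 3.5
tool_pos: [0.5349, -0.054, 0.1678]
tool_rot: [0.001, 0.812, 0.583, 0.001]
contact_force: [-0.4, -0.1, 0.6]
gripper_width: 0.998
grasp_force: 0.0
[[0.948, 0.309, 0.082, 0.555], [-0.319, 0.914, 0.251, 0.009], [0.003, -0.264, 0.964, 0.309], [0.0, 0.0, 0.0, 1.0]] 308.32665845221186
perch_grip 0.77 [251.0, 199.1] [ 0.5317 -0.054   0.086 ]
[ 0.53477691 -0.05422055  0.16754366] [0.00138243 0.81250667 0.58294908 0.00116944]
4713 rect ((533.7561645507812, -54.56488800048828), (133.9459228515625, 25.939453125), 70.88624572753906) axis deg -108.74251143607133 mean [ 0.5353035  -0.04997643  0.09604264] zmed 0.09552284975309244
1659 rect ((533.8121948242188, -54.19297790527344), (131.83200073242188, 25.43187713623047), 70.53953552246094) axis deg -108.74512121383833 mean [ 0.53429425 -0.05296158  0.10020655] zmed 0.1003243893858608
```

```bash
python3 -m handwheel '[[[-0.001,0,-0.02,0,0,0],[0,0,-0.02,0,0,0],[0,0,-0.02,0,0,0],[0,0,-0.015,0,0,0],[0,0,-0.015,0,0,0],[0,0,-0.011,0,0,0],[0,0,0,0,0,0],[0,0,0,0,0,0],[0,0,0,0,0,0]]]' && python3 -m handwheel '[[[0,0,0,0,0,0],[0,0,0,0,0,0],[0,0,0,0,0,0],[0,0,0,0,0,0],[0,0,0,0,0,0],[0,0,0,0,0,0],[0,0,0,0,0,0],[0,0,0,0,0,0],[0,0,0,0,0,0],[0,0,0,0,0,0]]]' 0
```

```text
time: 4.35
tool_pos: [0.5339, -0.0544, 0.0657]
tool_rot: [0.001, 0.813, 0.583, 0.001]
contact_force: [-0.9, -0.1, 1.1]
gripper_width: 1.002
grasp_force: 0.0
time: 5.18
tool_pos: [0.5333, -0.0542, 0.0647]
tool_rot: [0.0, 0.813, 0.583, 0.0]
contact_force: [0.6, -0.5, 3.2]
gripper_width: 0.293
grasp_force: 59.6
```

```bash
python3 -m handwheel '[[[0,0,0.01,0,0,0],[0,0,0.02,0,0,0],[0,0,0.03,0,0,0],[0,0,0.03,0,0,0],[0,0,0.03,0,0,0],[0,0,0.025,0,0,0],[-0.009,0.02,0.006,0,0,0],[-0.009,0.02,0.006,0,0,0],[-0.009,0.02,0.006,0,0,0],[-0.009,0.02,0.006,0,0,0],[-0.009,0.02,0.006,0,0,0],[-0.009,0.02,0.006,0,0,0],[-0.009,0.02,0.006,0,0,0],[-0.009,0.02,0.006,0,0,0],[0,0,0,0,0,0],[0,0,0,0,0,0],[0,0,0,0,0,0],[0,0,0,0,0,0]]]'
python3 look.py w3 slot_start .045 perch_base 0 perch_grip .26 ; python3 meas.py w3.npz .035 '[.53,.28]' .016;python3 meas.py w3.npz .054 '[.57,.34]' .016
```

```text
time: 6.68
tool_pos: [0.4606, 0.1052, 0.2564]
tool_rot: [-0.0, 0.813, 0.582, -0.001]
contact_force: [-0.6, 0.0, -2.7]
gripper_width: 0.298
grasp_force: 60.0
[[0.947, 0.309, 0.087, 0.482], [-0.321, 0.913, 0.251, 0.168], [-0.002, -0.266, 0.964, 0.398], [0.0, 0.0, 0.0, 1.0]] 308.32665845221186
slot_start 0.75 [249.5, 6.1] [0.5076 0.2633 0.045 ]
perch_grip 0.89 [257.0, 262.1] [0.4589 0.0975 0.26  ]
[0.46095203 0.10529603 0.25686713] [-2.15734107e-04  8.12922434e-01  5.82371801e-01 -3.93614585e-04]
2539 rect ((525.9984130859375, 233.7187042236328), (56.834625244140625, 130.95750427246094), 70.94635772705078) axis deg -12.755659013849995 mean [0.50033049 0.24541748 0.04347437] zmed 0.04361781372684975
0 rect ((0.0, 0.0), (0.0, 0.0), 0.0) axis deg 0.0 mean [nan nan nan] zmed nanmeas.py:9: RuntimeWarning: Mean of empty slice.
  _,_,vt=np.linalg.svd(s[:,:2]-s[:,:2].mean(0));v=vt[0]
  ret = um.true_divide(
meas.py:10: RuntimeWarning: Mean of empty slice.
  print(len(s),"rect",r,"axis deg",np.degrees(np.arctan2(v[1],v[0])),"mean",s.mean(0),"zmed",np.median(s[:,2]))
  return _methods._mean(a, axis=axis, dtype=dtype,
  ret = ret.dtype.type(ret / rcount)
```

View pics/w3.png

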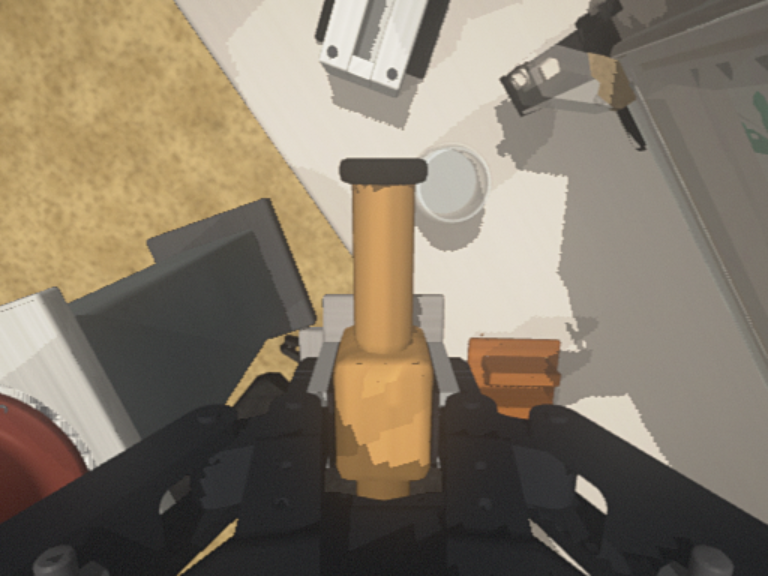

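The view shows the perch held square, with the tab to the left. The base is cut off at the top, around (385,40), so I'll shift to bring it into view.

```bash
python3 -m handwheel '[[[-0.007,0.02,0.003,0,0,0],[-0.007,0.02,0.003,0,0,0],[-0.007,0.02,0.003,0,0,0],[-0.007,0.02,0.003,0,0,0],[-0.007,0.02,0.003,0,0,0],[-0.006,0.015,0.003,0,0,0],[0,0,0,0,0,0],[0,0,0,0,0,0],[0,0,0,0,0,0],[0,0,0,0,0,0]]]'
python3 look.py w4 slot_start .045 perch_base 0 perch_grip .28; python3 meas.py w4.npz .035 '[.53,.28]' .016;python3 meas.py w4.npz .054 '[.57,.34]' .016
```

```text
time: 7.72
tool_pos: [0.4202, 0.2201, 0.2749]
tool_rot: [0.0, 0.813, 0.582, -0.0]
contact_force: [-0.1, -0.2, -2.8]
gripper_width: 0.297
grasp_force: 60.0
[[0.947, 0.31, 0.086, 0.441], [-0.321, 0.913, 0.251, 0.283], [-0.001, -0.265, 0.964, 0.416], [0.0, 0.0, 0.0, 1.0]] 308.32665845221186
slot_start 0.83 [317.7, 103.4] [0.5109 0.263  0.045 ]
perch_base 0.77 [319.8, 80.2] [0.5295 0.2871 0.    ]
perch_grip 0.6 [257.8, 261.7] [0.4191 0.2132 0.28  ]
[0.42011421 0.22032668 0.27513304] [-5.55159209e-06  8.12904195e-01  5.82397413e-01 -1.51288409e-04]
5437 rect ((556.54931640625, 265.0077209472656), (147.8177947998047, 130.5798797607422), 52.466854095458984) axis deg -126.9489149034007 mean [0.52771148 0.28620152 0.04341876] zmed 0.04353070766514322
694 rect ((571.193603515625, 341.76824951171875), (12.54372787475586, 60.08636474609375), 52.416404724121094) axis deg -35.61404611209801 mean [0.57151796 0.33996741 0.05825191] zmed 0.058402063824262995
```

View pics/w4.png

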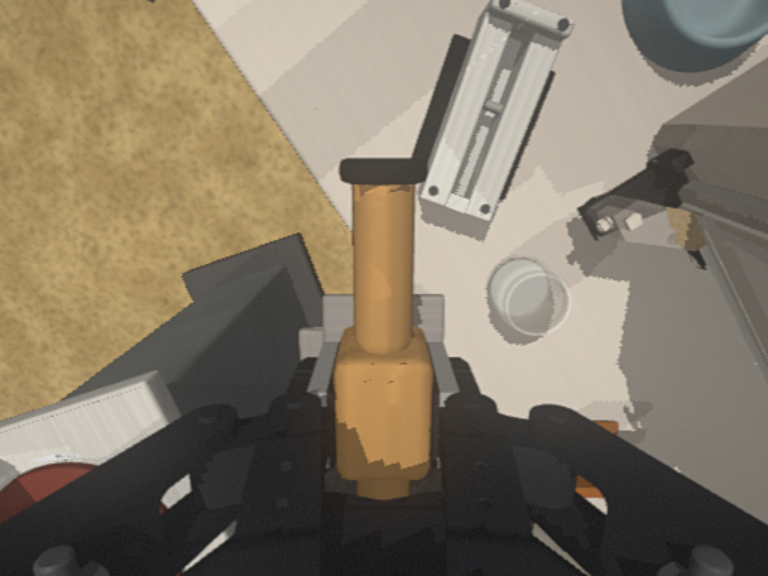

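```bash
python3 - <<'E'
from h import *
a=np.load("w4.npz");f,cx,cy=a["k"];ci=dict(fx=f,fy=f,cx=cx,cy=cy,T=a["T"])
P=cloud("",a["d"],ci=ci)
o=np.array([.5291,.2871])
th=np.radians(52.4)
for it in range(3):
    u=np.array([np.cos(th),np.sin(th)]);v=np.array([-u[1],u[0]])
    L=np.c_[(P[:,:2]-o)@u,(P[:,:2]-o)@v]
    near=(abs(L[:,0])<.085)&(abs(L[:,1])<.04)
    top=near&(P[:,2]>.040)&(P[:,2]<.048)
    # outer & slot edges as function of x
    B=[]
    for x in np.arange(-.06,.055,.005):
        s=top&(abs(L[:,0]-x)<.0025);y=L[s,1]
        if len(y)<10: continue
        n=y[y<0];p=y[y>0]
        if len(n)>3 and len(p)>3: B.append((x,y.min(),n.max(),p.min(),y.max()))
    B=np.array(B)
    sl=[np.polyfit(B[:,0],B[:,i],1) for i in(1,2,3,4)]
    print(it,np.degrees(th),o,[(round(np.degrees(s[0]),2),round(s[1]*1e3,2)) for s in sl])
    th+=np.mean([s[0] for s in sl[:]]); o=o+v*np.median((B[:,2]+B[:,3])/2)
bl=near&(P[:,2]>.054)&(P[:,2]<.065);print("block x",L[bl,0].min(),L[bl,0].max(),"top x min",L[top,0].min())
p=w("",(328,72),z=.033,ci=ci)[:2];print("pin",(p-o)@u,(p-o)@v)
s=near&(abs(L[:,1])<.006)&(P[:,2]<.038)
for x in range(-60,60,4):
    q=P[s&(abs(L[:,0]*1e3-x)<2),2]
    if len(q):print(x,round(np.max(q)*1e3,1),end=" | ")
print()
# perch in hand
t=np.array([.4202,.2202]);k=P[(np.linalg.norm(P[:,:2]-t,axis=1)<.09)&(P[:,2]>.27)]
ax=np.radians(-18.76);px=np.array([np.cos(ax),np.sin(ax)]);py=np.array([-px[1],px[0]])
Lp=np.c_[(k[:,:2]-t)@px,(k[:,:2]-t)@py,k[:,2]]
bar=Lp[(Lp[:,1]>.03)&(Lp[:,1]<.062)];print("bar fit",np.polyfit(bar[:,1],bar[:,0],1),"bar top z",np.percentile(bar[:,2],95),"end y",Lp[:,1].max())
h=P[(np.linalg.norm(P[:,:2]-t,axis=1)<.05)&(P[:,2]>.222)&(P[:,2]<.252)];print("flange z",np.percentile(h[:,2],[5,25,50,75,95]))
E
```

```text
0 52.4 [0.5291 0.2871] [(np.float64(0.12), np.float64(-29.68)), (np.float64(0.07), np.float64(-8.0)), (np.float64(0.02), np.float64(8.08)), (np.float64(0.13), np.float64(29.88))]
1 52.486885089551144 [0.52908802 0.28710923] [(np.float64(0.03), np.float64(-29.7)), (np.float64(-0.02), np.float64(-8.02)), (np.float64(-0.06), np.float64(8.06)), (np.float64(0.05), np.float64(29.87))]
2 52.4868555582537 [0.52907768 0.28711717] [(np.float64(0.03), np.float64(-29.71)), (np.float64(-0.02), np.float64(-8.03)), (np.float64(-0.06), np.float64(8.05)), (np.float64(0.05), np.float64(29.85))]
block x 0.06270267786709388 0.07525476606663371 top x min -0.07470444858197908
pin 0.007199985247601824 -0.0006972266136668627
-60 13.5 | -56 12.9 | -52 13.4 | -48 12.4 | -44 13.1 | -40 13.8 | -36 13.0 | -32 13.5 | -28 13.1 | -24 13.6 | -20 13.0 | -16 13.9 | -12 12.7 | -8 13.7 | -4 12.6 | 0 13.5 | 4 33.5 | 8 35.2 | 12 34.2 | 16 14.1 | 20 13.3 | 24 13.0 | 28 13.2 | 32 13.1 | 36 14.6 | 40 13.1 | 44 13.5 | 48 13.3 | 52 13.8 | 56 13.9 | 
bar fit [-0.00243304  0.00014502] bar top z 0.3066656425493572 end y 0.06659228342106131Traceback (most recent call last):
  File "<stdin>", line 34, in <module>
    return _quantile_unchecked(
        a, q, axis, out, overwrite_input, method, keepdims, weights)
    return _ureduce(a,
                    func=_quantile_ureduce_func,
    ...<5 lines>...
                    overwrite_input=overwrite_input,
                    method=method)
    r = func(a, **kwargs)
    result = _quantile(arr,
                       quantiles=q,
    ...<2 lines>...
                       out=out,
                       weights=wgt)
    slices_having_nans = np.isnan(arr[-1, ...])
                                  ~~~^^^^^^^^^
IndexError: index -1 is out of bounds for axis 0 with size 0
```

```bash
python3 -m handwheel '[[[0.0082,0.0039,0,0,0,6.46],[0.0082,0.0039,0,0,0,6.46],[0.0082,0.0039,0,0,0,6.46],[0.0082,0.0039,0,0,0,6.46],[0.0082,0.0039,0,0,0,6.46],[0.0082,0.0039,0,0,0,6.46],[0.0082,0.0039,0,0,0,6.46],[0.0082,0.0039,0,0,0,6.46],[0.0082,0.0039,0,0,0,6.46],[0.0082,0.0039,0,0,0,6.46],[0.0082,0.0039,0,0,0,6.46],[0,0,0,0,0,0],[0,0,0,0,0,0],[0,0,0,0,0,0],[0,0,0,0,0,0]]]'
cat > pose.py <<'E'
from h import *
from scipy.spatial.transform import Rotation as R
s=state();q=s["tool_rot"];M=R.from_quat([q[1],q[2],q[3],q[0]]).as_matrix()
th=np.radians(52.49);u=np.array([np.cos(th),np.sin(th)]);v=np.array([-u[1],u[0]])
d=s["tool_pos"][:2]-[.5291,.2871]
F=s["contact_force"]
print("base xy mm",(d@u*1e3).round(2),(d@v*1e3).round(2),"z",(s["tool_pos"][2]*1e3).round(2),"yaw",np.degrees(np.arctan2(M[1,1],M[0,1])).round(2),"tilt",np.degrees(M[:2,2]).round(2),"F",(F[:2]@u).round(1),(F[:2]@v).round(1),F[2].round(1),"w",s["gripper_width"],s["time"],s["tool_pos"])
E
python3 pose.py
```

```text
time: 9.17
tool_pos: [0.5097, 0.2635, 0.2753]
tool_rot: [-0.0, 0.323, 0.946, -0.0]
contact_force: [0.6, -0.2, -2.6]
gripper_width: 0.296
grasp_force: 59.9
base xy mm -30.49 1.0 z 275.29 yaw 52.26 tilt [-0.01 -0.01] F 0.2 -0.6 -2.6 w 0.2963043450590395 9.1667 [0.50974721 0.26352256 0.27528923]
```

```bash
python3 -m handwheel '[[[0.0008,-0.0006,-0.02,0,0,0.1],[0,0,-0.025,0,0,0],[0,0,-0.025,0,0,0],[0,0,-0.025,0,0,0],[0,0,-0.025,0,0,0],[0,0,-0.025,0,0,0],[0,0,-0.02,0,0,0],[0,0,-0.01,0,0,0],[0,0,0,0,0,0],[0,0,0,0,0,0],[0,0,0,0,0,0],[0,0,0,0,0,0]]]'; python3 pose.py
python3 - <<'E'
from h import *
im,d=grab_frame("wrist");cv2.imwrite("pics/w5.png",cv2.resize(im,None,fx=1.5,fy=1.5))
E
```

```text
time: 10.17
tool_pos: [0.5123, 0.2637, 0.1027]
tool_rot: [0.002, 0.322, 0.947, 0.001]
contact_force: [0.3, -0.5, -1.8]
gripper_width: 0.3
grasp_force: 60.0
base xy mm -28.77 -0.94 z 102.66 yaw 52.45 tilt [0.21 0.08] F -0.3 -0.5 -1.8 w 0.2995449455663623 10.1667 [0.51233065 0.2637053  0.10266377]
```

View pics/w5.png

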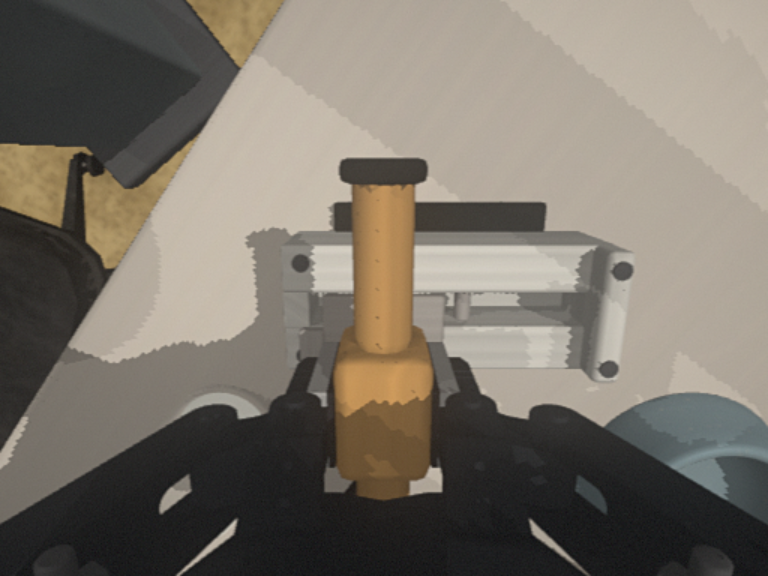

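The flange is over the slot and square to it, with the pin at (462,305), ahead of the mouth. I'll let the arm settle and re-read the pose before lowering.

```bash
python3 pose.py; python3 -m handwheel '[[[0,0,0,0,0,0],[0,0,0,0,0,0],[0,0,0,0,0,0],[0,0,0,0,0,0]]]' >/dev/null; python3 pose.py;python3 -m handwheel '[[[0,0,0,0,0,0]]]' >/dev/null; python3 pose.py
```

```text
base xy mm -28.9 -0.88 z 102.49 yaw 52.45 tilt [0.19 0.07] F -0.6 0.4 -3.6 w 0.29724905620628556 10.2167 [0.51220159 0.26364287 0.10249284]
base xy mm -29.99 -0.19 z 100.5 yaw 52.46 tilt [0.02 0.01] F 0.1 -0.0 -2.9 w 0.2966717836486822 10.55 [0.51099099 0.26320008 0.1005036 ]
base xy mm -30.07 -0.12 z 100.32 yaw 52.46 tilt [-0. -0.] F 0.4 -0.0 -2.3 w 0.2963649876562152 10.6333 [0.51088255 0.26317725 0.10032395]
```

```bash
python3 -m handwheel '[[[0,0,-0.004,0,0,0],[0,0,-0.004,0,0,0],[0,0,-0.004,0,0,0],[0,0,-0.004,0,0,0],[0,0,-0.004,0,0,0],[0,0,-0.004,0,0,0],[0,0,-0.004,0,0,0],[0,0,-0.003,0,0,0],[0,0,-0.002,0,0,0],[0,0,0,0,0,0],[0,0,0,0,0,0],[0,0,0,0,0,0],[0,0,0,0,0,0],[0,0,0,0,0,0]]]' >/dev/null; python3 pose.py
python3 -m handwheel '[[[0,0,-0.001,0,0,0],[0,0,-0.001,0,0,0],[0,0,-0.0005,0,0,0],[0,0,0,0,0,0],[0,0,0,0,0,0],[0,0,0,0,0,0],[0,0,0,0,0,0]]]' >/dev/null; python3 pose.py
```

```text
base xy mm -29.86 -0.24 z 67.63 yaw 52.46 tilt [0.03 0.01] F 0.2 -0.1 -2.9 w 0.29519195084333505 11.8 [0.51111102 0.26326763 0.06763   ]
base xy mm -30.05 -0.13 z 64.77 yaw 52.46 tilt [-0.  0.] F 0.7 -0.9 -3.6 w 0.2928726822745445 12.3833 [0.51090234 0.26318728 0.06476737]
```

```bash
python3 -m handwheel '[[[0,0,-0.0005,0,0,0],[0,0,0,0,0,0],[0,0,0,0,0,0],[0,0,0,0,0,0],[0,0,0,0,0,0]]]' >/dev/null; python3 pose.py
python3 -m handwheel '[[[0,0,-0.0005,0,0,0],[0,0,0,0,0,0],[0,0,0,0,0,0],[0,0,0,0,0,0],[0,0,0,0,0,0]]]' >/dev/null; python3 pose.py
```

```text
base xy mm -30.0 -0.16 z 64.74 yaw 52.46 tilt [-0. -0.] F -2.0 2.6 3.7 w 0.29967993769599094 12.8 [0.51096242 0.26320291 0.06474187]
base xy mm -29.98 -0.15 z 64.72 yaw 52.47 tilt [-0.01 -0.01] F -4.8 2.2 6.2 w 0.29919487315085014 13.2167 [0.5109644  0.26322999 0.0647188 ]
```

```bash
python3 -m handwheel '[[[0,0,0.0004,0,0,0],[0.0012,0.0016,0,0,0,0],[0.0012,0.0016,0,0,0,0],[0.0012,0.0016,0,0,0,0],[0.0012,0.0016,0,0,0,0],[0.0012,0.0016,0,0,0,0],[0.0012,0.0016,0,0,0,0],[0.0012,0.0016,0,0,0,0],[0,0,0,0,0,0],[0,0,0,0,0,0],[0,0,0,0,0,0],[0,0,0,0,0,0],[0,0,0,0,0,0]]]' >/dev/null; python3 pose.py
python3 -m handwheel '[[[0.0012,0.0016,0,0,0,0],[0.0012,0.0016,0,0,0,0],[0.0012,0.0016,0,0,0,0],[0.0012,0.0016,0,0,0,0],[0.0012,0.0016,0,0,0,0],[0,0,0,0,0,0],[0,0,0,0,0,0],[0,0,0,0,0,0],[0,0,0,0,0,0],[0,0,0,0,0,0]]]' >/dev/null; python3 pose.py
```

```text
base xy mm -15.84 -0.54 z 64.72 yaw 52.46 tilt [ 0.08 -0.01] F -3.4 -0.9 4.9 w 0.29699302907516434 14.3 [0.51988791 0.27420486 0.0647166 ]
base xy mm -6.18 -0.25 z 64.72 yaw 52.46 tilt [ 0.02 -0.04] F -4.3 -0.7 6.2 w 0.3002903712383374 15.1333 [0.52553616 0.28204571 0.06472322]
```

```bash
for i in 1 ; do python3 -m handwheel '[[[0.0006,0.0008,0,0,0,0],[0.0006,0.0008,0,0,0,0],[0.0006,0.0008,0,0,0,0],[0.0006,0.0008,0,0,0,0],[0,0,0,0,0,0],[0,0,0,0,0,0],[0,0,0,0,0,0],[0,0,0,0,0,0]]]' >/dev/null; python3 pose.py; done
python3 -m handwheel '[[[0.0006,0.0008,0,0,0,0],[0.0006,0.0008,0,0,0,0],[0.0006,0.0008,0,0,0,0],[0.0006,0.0008,0,0,0,0],[0,0,0,0,0,0],[0,0,0,0,0,0],[0,0,0,0,0,0],[0,0,0,0,0,0]]]' >/dev/null; python3 pose.py
python3 -m handwheel '[[[0.0006,0.0008,0,0,0,0],[0.0006,0.0008,0,0,0,0],[0.0006,0.0008,0,0,0,0],[0.0006,0.0008,0,0,0,0],[0,0,0,0,0,0],[0,0,0,0,0,0],[0,0,0,0,0,0],[0,0,0,0,0,0]]]' >/dev/null; python3 pose.py
```

```text
base xy mm -3.61 -0.25 z 64.77 yaw 52.47 tilt [-0.13 -0.2 ] F -10.8 0.2 10.6 w 0.29473492990281774 15.8 [0.52710344 0.28408343 0.06476512]
base xy mm 0.59 -0.2 z 64.74 yaw 52.47 tilt [-0.1  -0.18] F -9.0 -0.0 9.3 w 0.29410716615952426 16.4667 [0.52961837 0.28745188 0.06473842]
base xy mm 5.01 -0.18 z 64.71 yaw 52.46 tilt [-0.06 -0.13] F -8.2 0.9 7.2 w 0.29747514423095583 17.1333 [0.53229711 0.29096392 0.06470518]
```

```bash
python3 -m handwheel '[[[0.0006,0.0008,0,0,0,0],[0.0006,0.0008,0,0,0,0],[0.0006,0.0008,0,0,0,0],[0.0006,0.0008,0,0,0,0],[0,0,0,0,0,0],[0,0,0,0,0,0],[0,0,0,0,0,0],[0,0,0,0,0,0]]]' >/dev/null; python3 pose.py
python3 -m handwheel '[[[0.0003,0.0004,0,0,0,0],[0.0003,0.0004,0,0,0,0],[0.0003,0.0004,0,0,0,0],[0,0,0,0,0,0],[0,0,0,0,0,0],[0,0,0,0,0,0],[0,0,0,0,0,0]]]' >/dev/null; python3 pose.py
python3 -m handwheel '[[[0.0003,0.0004,0,0,0,0],[0.0003,0.0004,0,0,0,0],[0,0,0,0,0,0],[0,0,0,0,0,0],[0,0,0,0,0,0],[0,0,0,0,0,0]]]' >/dev/null; python3 pose.py
```

```text
base xy mm 9.25 -0.07 z 64.72 yaw 52.47 tilt [-0.04 -0.1 ] F -8.3 -0.3 8.1 w 0.293107828126693 17.8 [0.53478642 0.29440052 0.06471747]
base xy mm 10.83 -0.05 z 64.73 yaw 52.46 tilt [-0.03 -0.09] F -6.6 -0.8 7.1 w 0.2965148925835681 18.3833 [0.53573446 0.29566214 0.06473219]
base xy mm 12.13 -0.06 z 64.73 yaw 52.46 tilt [ 0.   -0.06] F -4.8 -0.2 6.8 w 0.29460722899278696 18.8833 [0.53653305 0.29668279 0.06473045]
```

```bash
python3 -m handwheel '[[[0.0003,0.0004,0,0,0,0],[0.0003,0.0004,0,0,0,0],[0,0,0,0,0,0],[0,0,0,0,0,0],[0,0,0,0,0,0],[0,0,0,0,0,0]]]' >/dev/null; python3 pose.py
python3 -m handwheel '[[[0.0003,0.0004,0,0,0,0],[0.0003,0.0004,0,0,0,0],[0,0,0,0,0,0],[0,0,0,0,0,0],[0,0,0,0,0,0],[0,0,0,0,0,0]]]' >/dev/null; python3 pose.py
```

```text
base xy mm 13.67 0.01 z 64.74 yaw 52.46 tilt [0.06 0.  ] F -3.3 -0.6 4.9 w 0.2968120409597316 19.3833 [0.53741241 0.297952   0.06473889]
base xy mm 13.87 0.02 z 64.72 yaw 52.46 tilt [-0.03 -0.08] F -6.7 -0.5 7.7 w 0.29556081382482713 19.8833 [0.53752717 0.29811907 0.06471603]
```

```bash
python3 -m handwheel '[[[0.0003,0.0004,0,0,0,0],[0.0003,0.0004,0,0,0,0],[0,0,0,0,0,0],[0,0,0,0,0,0],[0,0,0,0,0,0],[0,0,0,0,0,0]]]' >/dev/null; python3 pose.py
```

```text
base xy mm 14.87 0.03 z 64.7 yaw 52.46 tilt [-0.03 -0.08] F -6.4 -0.5 7.7 w 0.29517385200284557 20.3833 [0.53813261 0.29891569 0.06469678]
```

```bash
python3 -m handwheel '[[[0.0003,0.0004,0,0,0,0],[0.0003,0.0004,0,0,0,0],[0,0,0,0,0,0],[0,0,0,0,0,0],[0,0,0,0,0,0],[0,0,0,0,0,0]]]' >/dev/null; python3 pose.py
python3 -m handwheel '[[[0.0003,0.0004,0,0,0,0],[0,0,0,0,0,0],[0,0,0,0,0,0],[0,0,0,0,0,0],[0,0,0,0,0,0]]]' >/dev/null; python3 pose.py
```

```text
base xy mm 15.86 0.03 z 64.7 yaw 52.46 tilt [-0.03 -0.08] F -6.5 -0.7 7.2 w 0.29669528383046695 20.8833 [0.5387305  0.29969892 0.06470372]
base xy mm 16.33 0.03 z 64.7 yaw 52.46 tilt [-0.03 -0.09] F -7.4 0.7 6.5 w 0.2972878779413285 21.3 [0.53902096 0.30007571 0.06469575]
```

```bash
python3 look.py w6 perch_grip .086 hook_mouth .031; python3 - <<'E'
from h import *
a=np.load("w6.npz");f,cx,cy=a["k"];ci=dict(fx=f,fy=f,cx=cx,cy=cy,T=a["T"])
P=cloud("",a["d"],ci=ci);th=np.radians(52.49);u=np.array([np.cos(th),np.sin(th)]);v=np.array([-u[1],u[0]])
d=P[:,:2]-[.5291,.2871];L=np.c_[d@u,d@v,P[:,2]]*1e3
bar=L[(L[:,1]>30)&(L[:,1]<62)&(L[:,2]>75)];print("bar x",np.polyfit(bar[:,1],bar[:,0],1))
fl=L[(L[:,1]>9)&(L[:,1]<30)&(L[:,2]>46.5)&(L[:,2]<54)&(abs(L[:,0])<55)];print("flange",np.percentile(fl[:,0],[1,99]),np.median(fl[:,2]))
bl=L[(L[:,2]>54)&(L[:,2]<65)&(L[:,0]>58)];print("block",np.percentile(bl[:,0],[1,99]))
cv2.imwrite("pics/w6c.png",cv2.resize(a["im"][120:300,150:430],(784,504),interpolation=cv2.INTER_CUBIC))
E
```

```text
[[0.609, -0.765, -0.21, 0.485], [0.793, 0.587, 0.162, 0.34], [-0.001, -0.265, 0.964, 0.206], [0.0, 0.0, 0.0, 1.0]] 308.32665845221186
perch_grip 0.75 [256.5, 263.4] [0.5374 0.301  0.086 ]
hook_mouth 0.66 [288.4, 221.1] [0.5505 0.3156 0.031 ]
[0.53903225 0.30011106 0.06471854] [ 1.46564542e-06  3.21753872e-01  9.46823025e-01 -7.77732511e-04]
bar x [-5.36537188e-04  1.56726115e+01]
flange [-6.00349561 37.4032538 ] 48.535248905694715
block [63.08081514 74.3877265 ]
```

View pics/w6c.png

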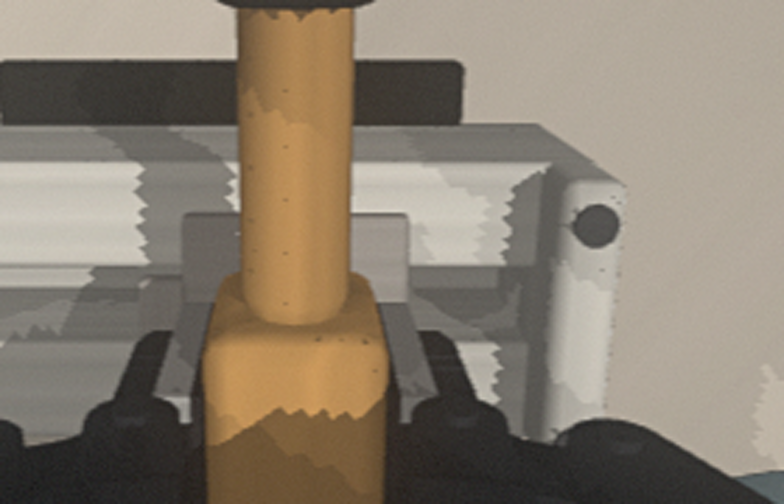

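The perch sits flat on the base at x ≈ 15.7 mm, and the pin is now hidden under the flange. I'll keep going in half-millimetre steps to feel for the throat.

```bash
python3 -m handwheel '[[[0.0003,0.0004,0,0,0,0],[0,0,0,0,0,0],[0,0,0,0,0,0],[0,0,0,0,0,0],[0,0,0,0,0,0]]]' >/dev/null; python3 pose.py
python3 -m handwheel '[[[0.0003,0.0004,0,0,0,0],[0,0,0,0,0,0],[0,0,0,0,0,0],[0,0,0,0,0,0],[0,0,0,0,0,0]]]' >/dev/null; python3 pose.py
```

```text
base xy mm 16.81 0.04 z 64.74 yaw 52.46 tilt [-0.04 -0.09] F -7.0 -0.3 8.3 w 0.2973341501734082 21.8667 [0.53930159 0.30045634 0.06474406]
base xy mm 16.87 0.05 z 64.75 yaw 52.46 tilt [-0.08 -0.14] F -8.6 0.2 9.9 w 0.29907159345375456 22.2833 [0.5393291  0.30051405 0.06474629]
```

```bash
python3 -m handwheel '[[[0.0003,0.0004,0,0,0,0],[0,0,0,0,0,0],[0,0,0,0,0,0],[0,0,0,0,0,0],[0,0,0,0,0,0]]]' >/dev/null; python3 pose.py
```

```text
base xy mm 16.92 0.03 z 64.74 yaw 52.46 tilt [-0.13 -0.19] F -9.5 -0.2 10.0 w 0.2960633286142742 22.7 [0.53937846 0.30054392 0.06474349]
```

The position stopped advancing at x ≈ 16.9 mm while the force rose, so the pin is at the back of the throat. Now a gentle pull back to check that the latch holds.

```bash
python3 -m handwheel '[[[-0.0006,-0.0008,0,0,0,0],[-0.0006,-0.0008,0,0,0,0],[-0.0006,-0.0008,0,0,0,0],[-0.0006,-0.0008,0,0,0,0],[-0.0006,-0.0008,0,0,0,0],[-0.0006,-0.0008,0,0,0,0],[-0.0006,-0.0008,0,0,0,0],[-0.0006,-0.0008,0,0,0,0],[0,0,0,0,0,0],[0,0,0,0,0,0],[0,0,0,0,0,0],[0,0,0,0,0,0],[0,0,0,0,0,0]]]' >/dev/null; python3 pose.py
python3 -m handwheel '[[[-0.0006,-0.0008,0,0,0,0],[-0.0006,-0.0008,0,0,0,0],[0,0,0,0,0,0],[0,0,0,0,0,0],[0,0,0,0,0,0],[0,0,0,0,0,0]]]' >/dev/null; python3 pose.py
python3 -m handwheel '[[[-0.0006,-0.0008,0,0,0,0],[0,0,0,0,0,0],[0,0,0,0,0,0],[0,0,0,0,0,0],[0,0,0,0,0,0]]]' >/dev/null; python3 pose.py
```

```text
base xy mm 11.05 0.16 z 64.76 yaw 52.46 tilt [0.07 0.05] F 6.0 0.3 5.6 w 0.3020396218620973 23.7833 [0.53570601 0.29596131 0.06476422]
base xy mm 8.98 0.09 z 64.76 yaw 52.46 tilt [0.06 0.04] F 5.1 0.5 5.4 w 0.29319267379135483 24.2833 [0.53449129 0.29427669 0.06476397]
base xy mm 8.0 0.06 z 64.78 yaw 52.46 tilt [0.07 0.04] F 4.5 0.1 5.5 w 0.29756968406169165 24.7 [0.5339205  0.29348176 0.06478226]
```

```bash
python3 -m handwheel '[[[-0.0006,-0.0008,0,0,0,0],[0,0,0,0,0,0],[0,0,0,0,0,0],[0,0,0,0,0,0],[0,0,0,0,0,0]]]' >/dev/null; python3 pose.py
python3 -m handwheel '[[[-0.0006,-0.0008,0,0,0,0],[0,0,0,0,0,0],[0,0,0,0,0,0],[0,0,0,0,0,0],[0,0,0,0,0,0]]]' >/dev/null; python3 pose.py
```

```text
base xy mm 7.0 0.05 z 64.78 yaw 52.46 tilt [0.07 0.04] F 5.1 0.4 4.9 w 0.2976940522632405 25.1167 [0.5333188  0.29268355 0.06477771]
base xy mm 6.47 0.04 z 64.79 yaw 52.46 tilt [0.12 0.09] F 6.3 0.8 3.1 w 0.30513835248682963 25.5333 [0.53301012 0.29225926 0.0647928 ]
```

```bash
python3 -m handwheel '[[[-0.0006,-0.0008,0,0,0,0],[0,0,0,0,0,0],[0,0,0,0,0,0],[0,0,0,0,0,0],[0,0,0,0,0,0]]]' >/dev/null; python3 pose.py
```

```text
base xy mm 6.19 0.03 z 64.84 yaw 52.44 tilt [0.2  0.18] F 7.3 0.0 2.9 w 0.30313023315022813 25.95 [0.53284292 0.29203142 0.06484493]
```

The latch holds after about 10.5 mm of play. I'll go back to mid-play, release and withdraw upward.

```bash
python3 -m handwheel '[[[0.0006,0.0008,0,0,0,0],[0.0006,0.0008,0,0,0,0],[0.0006,0.0008,0,0,0,0],[0.0006,0.0008,0,0,0,0],[0.0006,0.0008,0,0,0,0],[0.0006,0.0008,0,0,0,0],[-0.0003,-0.0004,0.0003,0,0,0],[0,0,0,0,0,0],[0,0,0,0,0,0],[0,0,0,0,0,0],[0,0,0,0,0,0]]]' >/dev/null; python3 pose.py
python3 -m handwheel '[[[0,0,0,0,0,0],[0,0,0,0,0,0],[0,0,0,0,0,0],[0,0,0,0,0,0],[0,0,0,0,0,0],[0,0,0,0,0,0],[0,0,0,0,0,0],[0,0,0,0,0,0],[0,0,0,0,0,0]]]' 1
python3 -m handwheel '[[[0,0,0.004,0,0,0],[0,0,0.008,0,0,0],[0,0,0.015,0,0,0],[0,0,0.02,0,0,0],[0,0,0.02,0,0,0],[0,0,0.02,0,0,0],[0,0,0.02,0,0,0],[0,0,0.02,0,0,0],[0,0,0.02,0,0,0],[0,0,0.02,0,0,0],[0,0,0,0,0,0],[0,0,0,0,0,0],[0,0,0,0,0,0],[0,0,0,0,0,0]]]'
python3 look.py w7 perch_grip .086; python3 - <<'E'
from h import *
a=np.load("w7.npz");f,cx,cy=a["k"];ci=dict(fx=f,fy=f,cx=cx,cy=cy,T=a["T"])
P=cloud("",a["d"],ci=ci);th=np.radians(52.49);u=np.array([np.cos(th),np.sin(th)]);v=np.array([-u[1],u[0]])
d=P[:,:2]-[.5291,.2871];L=np.c_[d@u,d@v,P[:,2]]*1e3
bar=L[(abs(L[:,1])>25)&(abs(L[:,1])<62)&(L[:,2]>75)&(L[:,2]<110)];print("bar x",np.polyfit(bar[:,1],bar[:,0],1),np.percentile(bar[:,2],95))
E
```

```text
base xy mm 6.99 -0.0 z 64.79 yaw 52.48 tilt [-0.3  -0.35] F -7.5 0.3 14.0 w 0.2967760929085356 26.8667 [0.53335868 0.29264143 0.06479425]
time: 27.62
tool_pos: [0.5349, 0.2952, 0.0645]
tool_rot: [-0.0, 0.322, 0.947, -0.0]
contact_force: [0.8, 1.0, 0.3]
gripper_width: 1.0
grasp_force: 0.0
time: 28.78
tool_pos: [0.5341, 0.2948, 0.2297]
tool_rot: [-0.001, 0.322, 0.947, -0.001]
contact_force: [0.4, 0.9, -0.5]
gripper_width: 1.001
grasp_force: 0.0
[[0.609, -0.766, -0.208, 0.481], [0.793, 0.587, 0.162, 0.335], [-0.002, -0.263, 0.965, 0.371], [0.0, 0.0, 0.0, 1.0]] 308.32665845221186
perch_grip 0.8 [252.7, 177.0] [0.5295 0.2941 0.086 ]
[0.53416607 0.29487306 0.2296732 ] [-0.00110006  0.32177479  0.94681512 -0.00095252]
bar x [-0.42566569 22.83320857] 96.24389702605598
```

View pics/w7.png

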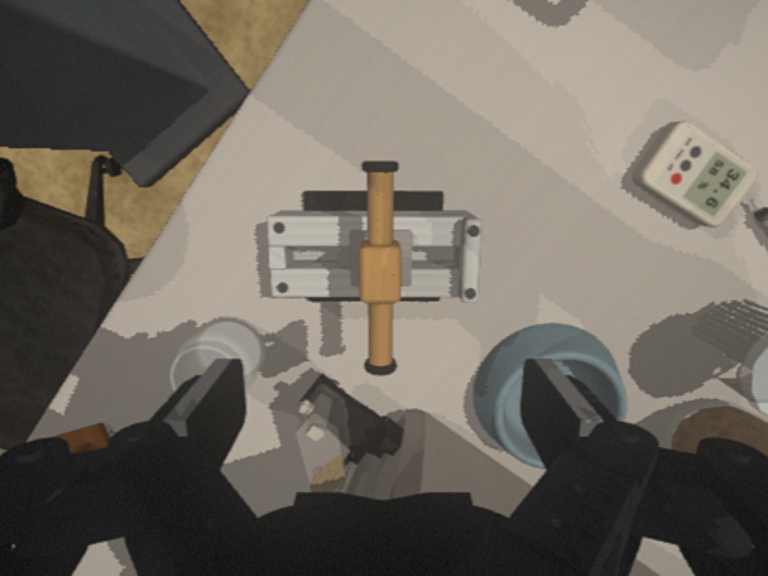

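```bash
python3 - <<'E'
from h import *
a=np.load("w7.npz");f,cx,cy=a["k"];ci=dict(fx=f,fy=f,cx=cx,cy=cy,T=a["T"])
P=cloud("",a["d"],ci=ci);th=np.radians(52.49);u=np.array([np.cos(th),np.sin(th)]);v=np.array([-u[1],u[0]])
d=P[:,:2]-[.5291,.2871];L=np.c_[d@u,d@v,P[:,2]]*1e3
s=L[(abs(L[:,0]-8)<25)&(abs(L[:,1])<75)&(L[:,2]>80)&(L[:,2]<106)]
print(cv2.minAreaRect(s[:,:2].astype(np.float32)))
for lo,hi in((25,60),(-60,-25)):
    b=s[(s[:,1]>lo)&(s[:,1]<hi)&(s[:,2]>90)];print(len(b),b.mean(0),np.percentile(b[:,0],[1,99]),b[:,2].max())
fl=L[(L[:,1]>9)&(L[:,1]<22)&(L[:,2]>46.5)&(L[:,2]<54)&(abs(L[:,0])<45)];print("flange",np.percentile(fl[:,0],[1,99]),np.median(fl[:,2]))
bl=s[(s[:,2]>98)];print("block",np.percentile(bl[:,0],[1,99]))
from plant import state;print(state()["time"])
E
```

```text
((6.503673076629639, 0.42691802978515625), (25.146509170532227, 133.0977783203125), 0.09716500341892242)
636 [ 6.66475721 42.61615284 94.21175204] [-0.18013055 13.41979939] 97.30566812651392
513 [  6.68987081 -42.16305591  94.01499404] [-0.71829863 13.82100623] 96.93307153047238
flange [-14.31507663  27.95294216] 48.5335469740536
block [-5.62826735 18.8322285 ]
28.8833
```

The perch stands flat at base x = 6.6 mm, at the latch end of the play. It also stuck when I pushed it forward. There is time to regrip with no downward preload and check that it moves freely.

```bash
python3 -m handwheel '[[[-0.0019,-0.0025,-0.02,0,0,0],[0,0,-0.025,0,0,0],[0,0,-0.025,0,0,0],[0,0,-0.025,0,0,0],[0,0,-0.025,0,0,0],[0,0,-0.02,0,0,0],[0,0,-0.015,0,0,0],[0,0,-0.01,0,0,0],[0,0,0,0,0,0],[0,0,0,0,0,0],[0,0,0,0,0,0],[0,0,0,0,0,0],[0,0,0,0,0,0]]]' >/dev/null; python3 pose.py
python3 -m handwheel '[[[0,0,0,0,0,0],[0,0,0,0,0,0],[0,0,0,0,0,0],[0,0,0,0,0,0],[0,0,0,0,0,0],[0,0,0,0,0,0],[0,0,0,0,0,0],[0,0,0,0,0,0],[0,0,0,0,0,0]]]' 0 >/dev/null; python3 pose.py
python3 -m handwheel '[[[0.0006,0.0008,0,0,0,0],[0.0006,0.0008,0,0,0,0],[0.0006,0.0008,0,0,0,0],[0,0,0,0,0,0],[0,0,0,0,0,0],[0,0,0,0,0,0],[0,0,0,0,0,0]]]' >/dev/null; python3 pose.py
```

```text
base xy mm 7.69 -0.23 z 68.06 yaw 52.46 tilt [0.14 0.06] F -0.1 -0.8 1.1 w 1.002054855491591 29.9667 [0.53396901 0.29305837 0.06806366]
base xy mm 7.06 0.22 z 66.69 yaw 52.46 tilt [0.03 0.02] F 1.6 -0.6 0.8 w 0.2961922530283011 30.7167 [0.53322427 0.29283208 0.06668826]
base xy mm 8.85 0.19 z 66.68 yaw 52.46 tilt [-0.1  -0.12] F -5.7 0.5 4.9 w 0.29494279767665565 31.3 [0.53433944 0.29423309 0.06668251]
```

```bash
python3 -m handwheel '[[[0.0006,0.0008,0,0,0,0],[0.0006,0.0008,0,0,0,0],[0.0006,0.0008,0,0,0,0],[0,0,0,0,0,0],[0,0,0,0,0,0],[0,0,0,0,0,0],[0,0,0,0,0,0]]]' >/dev/null; python3 pose.py
```

```text
base xy mm 12.02 0.22 z 66.67 yaw 52.47 tilt [-0.07 -0.1 ] F -5.7 -0.4 4.4 w 0.2963121964327063 31.8833 [0.53625144 0.29676973 0.06666958]
```

```bash
python3 -m handwheel '[[[0.0006,0.0008,0,0,0,0],[0.0006,0.0008,0,0,0,0],[0.0006,0.0008,0,0,0,0],[0.0006,0.0008,0,0,0,0],[0.0006,0.0008,0,0,0,0],[0.0006,0.0008,0,0,0,0],[0.0006,0.0008,0,0,0,0],[0.0006,0.0008,0,0,0,0],[0,0,0,0,0,0],[0,0,0,0,0,0],[0,0,0,0,0,0],[0,0,0,0,0,0]]]' >/dev/null; python3 pose.py
```

```text
base xy mm 17.28 0.25 z 66.75 yaw 52.48 tilt [-0.37 -0.41] F -15.5 1.0 12.3 w 0.29938289608972696 32.8833 [0.53942615 0.30095692 0.06674758]
```

Throat contact is clear this time: x stops at 17.3 mm and the force reaches 15 N. Now I'll pull back past the play.

```bash
python3 -m handwheel '[[[-0.0012,-0.0016,0,0,0,0],[-0.0012,-0.0016,0,0,0,0],[-0.0012,-0.0016,0,0,0,0],[-0.0012,-0.0016,0,0,0,0],[-0.0012,-0.0016,0,0,0,0],[-0.0012,-0.0016,0,0,0,0],[-0.0006,-0.0008,0,0,0,0],[-0.0006,-0.0008,0,0,0,0],[-0.0006,-0.0008,0,0,0,0],[-0.0006,-0.0008,0,0,0,0],[0,0,0,0,0,0],[0,0,0,0,0,0],[0,0,0,0,0,0],[0,0,0,0,0,0]]]' >/dev/null; python3 pose.py
```

```text
base xy mm 6.22 0.26 z 66.77 yaw 52.45 tilt [0.15 0.16] F 7.0 0.3 -1.1 w 0.2976589599758405 34.05 [0.532677   0.29219224 0.06677126]
```

```bash
python3 -m handwheel '[[[-0.0006,-0.0008,0,0,0,0],[-0.0006,-0.0008,0,0,0,0],[0,0,0,0,0,0],[0,0,0,0,0,0],[0,0,0,0,0,0],[0,0,0,0,0,0]]]' >/dev/null; python3 pose.py
```

```text
base xy mm 5.76 0.25 z 66.92 yaw 52.43 tilt [0.32 0.34] F 12.2 0.5 -5.1 w 0.2973915641601562 34.55 [0.53241163 0.29182335 0.06691617]
```

The latch holds against 12 N, so the perch is hitched. Back to mid-play, then release and withdraw.

```bash
python3 -m handwheel '[[[0.0012,0.0016,0,0,0,0],[0.0012,0.0016,0,0,0,0],[0.0006,0.0008,0,0,0,0],[0.0006,0.0008,0,0,0,0],[0.0006,0.0008,0,0,0,0],[0.0006,0.0008,0,0,0,0],[0.0006,0.0008,0,0,0,0],[0,0,0,0,0,0],[0,0,0,0,0,0],[0,0,0,0,0,0],[0,0,0,0,0,0],[0,0,0,0,0,0]]]' >/dev/null; python3 pose.py
python3 -m handwheel '[[[0,0,0,0,0,0],[0,0,0,0,0,0],[0,0,0,0,0,0],[0,0,0,0,0,0],[0,0,0,0,0,0],[0,0,0,0,0,0],[0,0,0,0,0,0],[0,0,0,0,0,0]]]' 1 >/dev/null
python3 -m handwheel '[[[0,0,0.004,0,0,0],[0,0,0.008,0,0,0],[0,0,0.015,0,0,0],[0,0,0.02,0,0,0],[0,0,0.02,0,0,0],[0,0,0.02,0,0,0],[0,0,0.02,0,0,0],[0,0,0.02,0,0,0],[0,0,0.02,0,0,0],[0,0,0.02,0,0,0],[0,0,0,0,0,0],[0,0,0,0,0,0],[0,0,0,0,0,0],[0,0,0,0,0,0],[0,0,0,0,0,0],[0,0,0,0,0,0]]]'
python3 look.py w8; python3 - <<'E'
from h import *
a=np.load("w8.npz");f,cx,cy=a["k"];ci=dict(fx=f,fy=f,cx=cx,cy=cy,T=a["T"])
P=cloud("",a["d"],ci=ci);th=np.radians(52.49);u=np.array([np.cos(th),np.sin(th)]);v=np.array([-u[1],u[0]])
d=P[:,:2]-[.5291,.2871];L=np.c_[d@u,d@v,P[:,2]]*1e3
s=L[(abs(L[:,0]-8)<25)&(abs(L[:,1])<75)&(L[:,2]>80)&(L[:,2]<106)]
print(cv2.minAreaRect(s[:,:2].astype(np.float32)))
for lo,hi in((25,60),(-60,-25)):
    b=s[(s[:,1]>lo)&(s[:,1]<hi)&(s[:,2]>90)];print(b.mean(0),b[:,2].max())
fl=L[(L[:,1]>9)&(L[:,1]<22)&(L[:,2]>46.5)&(L[:,2]<54)&(abs(L[:,0])<45)];print("flange",np.percentile(fl[:,0],[1,99]),np.median(fl[:,2]))
E
```

```text
base xy mm 9.52 0.16 z 66.67 yaw 52.47 tilt [-0.23 -0.26] F -6.3 -0.6 6.5 w 0.2996629691225388 35.55 [0.53476967 0.2947504  0.06667356]
time: 37.55
tool_pos: [0.5354, 0.2964, 0.232]
tool_rot: [-0.001, 0.322, 0.947, -0.001]
contact_force: [-0.1, -0.0, 0.2]
gripper_width: 1.002
grasp_force: 0.0
[[0.609, -0.765, -0.208, 0.482], [0.793, 0.587, 0.162, 0.337], [-0.002, -0.263, 0.965, 0.373], [0.0, 0.0, 0.0, 1.0]] 308.32665845221186
[0.53557875 0.2964849  0.23229846] [-7.37821267e-04  3.21781210e-01  9.46813560e-01 -6.25817738e-04]
((9.210124015808105, 0.34793853759765625), (26.016294479370117, 132.9991455078125), 0.04367629066109657)
[ 9.26825436 42.83623822 94.09385481] 97.19978360884296
[  9.12754164 -42.24511342  94.0377806 ] 97.60865636252092
flange [-12.32917681  30.90723535] 48.50941065367326
```

The perch is standing level in mid-play at x ≈ 9.2 mm and the gripper is clear, so I'm handing in.

```bash
python3 -c "from plant import *; print(job_done())"
```

```text
the job is handed in; nothing more can be done
None
```

The perch is standing level on the base and hitched: the latch held against a 12 N pull back, the gripper let go and moved clear, and the job was handed in at about 38 s.

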